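Set a board carriage to its mark, lock it and hold its index plunger out

ROBOT

A 7-joint arm with a two-finger parallel gripper is mounted at the origin on a cart in front of the work surface, level with it; the furniture and walls round the work are solid. World frame = base frame: x ahead of the robot, y to its left, z up, the work surface at z = 0. Lengths are in mm, angles in rad, forces in N, time in s.
With the tool pointing down it reaches from about 350 to 900 mm from the base axis. Payload 19.9 kg.
Tool frame: the origin (TCP) lies midway between the tips of the shut fingers; the grasp point (between the pads) lies 19 mm behind it; y points along the fingers, z is the direction in which the jaws open and shut, and the axes are right-handed (so a half turn about y gives the same grasp; the last joint's range is limited). The gripper opens to 85 mm and grips with 20 to 120 N. Pads are 22 mm wide; open, the fingers measure 114 mm over their backs; the gripper's body (76 mm by 85 mm) begins 54 mm behind the grasp point. The pads swing forward as they close: fully open they stand 13 mm farther back than shut.
Start: joints at [-1.202, 0.417, -0.01, 1.614, 0.005, 1.111, -0.053], TCP at [249.577, 572.983, 203.66] pointing down, gripper open.
Joint ranges: [-2.81, 2.81], [-0.39, 2.02], [-1.27, 1.25], [0.06, 2.57], [-1.19, 4.33], [0.19, 2], [-2.82, 2.82]. Speed limits (rad/s): [1.89, 1.89, 2.39, 2.39, 3.01, 3.01, 3.01].

INTERFACE

Orientations are given as a unit quaternion [x, y, z, w].
In Python, from plant import robot, camera, camera_info, job, masks_of, spot_point gives the robot as it stands. The module is installed in compiled form; this text tells all that it offers.
- The arm moves only by the tool apply_moves, never from a script. Its argument "motion" is a list of rows, each an object of numbers: "fingers": the gripper's target within -1 to 1 (fully open at 1, half-way at 0, shut at -1); "tx", "ty", "tz": the shift along the tool's x, y, z in cm; "yaw": the turn about the tool's y in rad. In form: [{"fingers": .., "tx": .., "ty": .., "tz": .., "yaw": ..}, ...]. A call has exactly 5 rows; each row shifts and turns the commanded pose from where the row before left it, along the tool's axes as they then stand; what a row does not reach is not made up. A row lasts 1/12 s, in which the tool goes at most 41.7 mm and 7.16 degrees, less where a joint would pass 70% of its speed; a pose out of reach is approached as far as the arm can. A call is refused whole if a number of a shift passes 4.17 or a number of a turn 0.125, either way. A call with a gripper value outside its range is refused whole. The fingers move at their own pace and stop on an object; "force" is the grip in N (left out, the last holds). Time passes only in rows, so rows that do not move let the fingers close, or fill a call up. It gives the time, the measured TCP pose, the force and the opening at its end, in the units of the state.
- robot.get_obs(): the state, without advancing time (a new reading comes with each control period).
- camera(name): name is "scene" or "top" or "wrist"; returns (picture, depth): 384x512x3 uint8, red, green, blue; 384x512 float32, mm along the optical axis (not along the pixel's ray), 0 where there is no reading.
- camera_info(name): a dict with "fx", "fy", "cx", "cy" (pixels), "position" and "attitude" of the camera in the world. Camera axes: x right, y down, z forward; pixel columns grow to the right and rows downward; lengths in mm; the calibration is good to about 2 mm. A picture is of the moment at which its call begins: read the wrist's pose just before it. camera_info takes no time and is no camera call; for the wrist camera it gives the pose at the moment of the call.
- job.job_done(): hands the job in, once; it reports no verdict.
Trained networks look in the newest picture that a camera, given by its name, has taken for a name from the list of things; names that differ only in an ending like _2 or _b are one class to them, and where a whole thing is asked for, a point or a joint stands for the part that bears it (a point fixed in the world has none). Each returns a list of dicts, best first, with "conf" (0 to 1); they miss things now and then, are a little off and sometimes report something else, mostly with a low value. They report only what shows in the picture. A call takes as long as a camera call.
- masks_of(camera, name): "region" (384x512 bool, what is visible of it) and "point" ([column, row] in pixels, amid what is visible of it).
- spot_point(camera, name): "point" ([column, row] in pixels: a listed point, or the origin of a listed thing).
The state is a dict: "t": time; "joint_positions": joint angles; "qd": joint speeds; "joint_efforts": joint torques, N m; "position": TCP position; "tool_rot": TCP orientation; "force": force on the tool from outside, world axes, zero at the start; "moment": the same for the moment, N m; "grip_width": finger opening in mm.
Only numpy, scipy, OpenCV 4.12 (cv2) and the standard library are available. Lean on these libraries where they do the work, as an engineer would, in place of code of your own. Each camera call takes 0.05 s, during which the arm holds its last target. There are 200 camera calls.

TASK

On the slide fixture, swing the clamp lever to free the carriage, slide the carriage by its fin until its pointer stands at the point of the mark clip, and swing the lever back to lock it there. Then pull the index plunger straight up to its stop and finish while holding it fully out, clear of the hole in the index plate, so that a colleague could turn the board. Keep the plunger home until the carriage is locked, leave the index plate unturned, and do not disturb the screw jar, the solder reel and the multimeter lying around.

Things in the scene. Friction and masses are not known exactly. Their poses are not given: they have to be found in the camera images.
- slide_base: Grey base plate of the slide fixture, 120 x 400 mm, top 12 mm above the worktop, fixed, with two rails and an end block (33 mm high) at each end. Origin: under its centre at z = 0. y runs along the rails, -x is the front (toward the robot), z up; the fixture's parts share these axes when the joints read 0. All of it stays below 110 mm above the worktop (125 mm with the plunger pulled).
- carriage (a joint): Position of the carriage along the rails, m, 0 to 0.12, growing toward the base's +y. The carriage is an aluminium plate 110 x 245 mm, its top 35 mm above the worktop. Free, it takes about 8 N to slide and stays where it is left; with the lever locked a brake holds it against some 40 N.
- pointer_tip (a point): Lower tip of the dark downward-pointing wedge on the front face of the carriage, 23 mm above the worktop, 57 mm in front of the carriage's middle line.
- mark_clip: The mark: small steel clip, 22 mm wide, fixed on the front edge of the base, with an upright pointed tab. Axes as the base; origin in its middle on the base's front edge, 12 mm above the worktop. The carriage is at the mark when pointer_tip and mark_tip have the same position along the base's y. At the start the mark lies 30 to 105 mm from the pointer, toward the base's +y.
- mark_tip (a point): Upper point of the mark clip's tab, about 23 mm above the worktop.
- fin_top (a point): Top centre of the upright aluminium fin at the +y end of the carriage, fixed to it, for pushing and pulling it. It is 12 mm thick along the base's y, 40 mm wide along x; its top is 85 mm above the worktop and it is free all round down to 48 mm above the worktop (the board on the plate ends 40 mm or more to its -y side).
- clamp_lever (a joint): Angle of the clamp lever, rad, 0 to 1.1 (stops), about the vertical axis through lever_pivot. 0: locked, arm pointing to the base's -x (front). Grows counterclockwise seen from above (arm turning toward the base's -y); past 0.65 the brake is off, 1.1 is fully free. Starts within 0.08 of locked. Turning it takes 2 to 4 N at the post; it stays where it is left.
- lever_pivot (a point): Point on the lever's axis, fixed to the carriage, 46 mm above the worktop.
- lever_post_top (a point): Top centre of the black upright round post (diameter 16 mm) at the end of the lever's arm, 65 mm from the axis; its top is 92 mm above the worktop and 34 mm of it stand free above the arm (arm top and collar end at 58 mm).
- index_plunger (a joint): Travel of the sprung index plunger, m: 0 home with its pin 8 mm deep in a hole of the index plate, 0.014 pulled up to its stop. A spring pulls it home with 5 N at 0 and 9.5 N at 0.014; let go, it snaps back.
- plunger_top (a point): Top centre of the plunger's black block-shaped knob (flats 20 mm apart along the base's x, 26 mm wide along y, 26 mm high), mid-carriage. At home its top is 107 mm above the worktop, its underside 81 mm; the housing below (diameter 20 mm) ends at 69 mm, the bracket arm (26 mm wide along x) at 63 mm. The board, 20 mm away on the +y side, reaches 80 mm; along x it is free.
- index_plate (a joint): Turn of the round steel index plate (diameter 96 mm, top 47 mm above the worktop) that carries a small circuit board, rad; 0 at the start and held by the plunger's pin.
- screw_jar: Clear jar of screws, 56 mm in diameter, 67 mm high, loose on the worktop behind the base; leave alone. Origin at the middle of its underside.
- solder_reel: Reel of solder, 60 mm in diameter, 42 mm high, loose behind the base; leave alone. Origin at the middle of its underside.
- multimeter: Flat hand-held multimeter, 138 x 70 x 39 mm, lying loose to the right front of the base; leave alone. Origin at the middle of its underside.

How it is judged (in metres and radians):
On the way, in this order (a step that is already met when the one before it is completed fails the run):
1. the clamp lever is swung free (value of joint clamp_lever above 0.7 rad), for 0.1 s.
2. the carriage is slid to the mark with the lever free (y of pointer_tip in the frame of mark_clip between -0.004 and 0.004 m and value of joint clamp_lever above 0.6 rad), for 0.2 s.
3. the lever is locked again with the carriage at the mark (y of pointer_tip in the frame of mark_clip between -0.004 and 0.004 m and value of joint clamp_lever below 0.15 rad), for 0.2 s.
4. the plunger is pulled up to its stop and held (value of joint index_plunger above 0.012 m and value of joint clamp_lever below 0.15 rad), for 0.3 s.
At the end, for the whole second after the job is handed in: The program ends with the fingers still holding (over 3 N) the plunger pulled at least 12 of its 14 mm, the pointer within 4 mm of the mark along the rails, the lever locked (below 0.15 rad) and the index plate unturned (within 0.05 rad) (all of step 4 and y of pointer_tip in the frame of mark_clip between -0.004 and 0.004 m and value of joint index_plate between -0.05 and 0.05 rad and contact force between the fingers and anything else above 3 N); the arm keeps its last pose, push and grip.
It fails at once if the plunger is pulled (over 5 mm) while the lever is not locked (value of joint index_plunger above 0.005 m and value of joint clamp_lever above 0.2 rad).
It fails at once if the index plate is turned (value of joint index_plate above 0.15 rad or value of joint index_plate below -0.15 rad).
It fails at once if the screw jar, solder reel or multimeter is disturbed (moved over 20 mm) (distance of any of screw_jar, solder_reel, multimeter from where it was at the start of the episode above 0.02 m).
It also fails if it takes over 72 s, if anything falls off the work surface, if the arm or the gripper's body presses on something with over 40 N, if the wrist force passes 120 N, or if a joint passes its speed limit or range.

## Working session

There is one attempt and no reset: what is moved stays moved. The work goes in short steps, Python scripts to look and compute and a tool call to move; the robot and the scene stay as the last step left them, time stands still between calls to the robot, and variables do not carry over. Pictures are saved under pics/ and viewed, about 8 in all and at most 12, crops included, and the job is handed in when it is done.

Besides the shell and the picture viewer there is one more tool, called by a JSON object that holds its "fn" and its "kwargs". apply_moves: Moves the arm, as the interface text tells. Its arguments: {"type":"object","properties":{"motion":{"type":"array"},"force":{"type":"number"}},"required":["motion"]}

```bash
mkdir -p pics; cat > h.py <<'E'
import numpy as np, cv2
from scipy.spatial.transform import Rotation as R
from plant import robot, camera, camera_info, job, masks_of, spot_point
def att(i):
    a=np.array(i["attitude"],float)
    return a if a.shape==(3,3) else R.from_quat(a).as_matrix()
def ray(i,p):
    return att(i)@np.array([(p[0]-i["cx"])/i["fx"],(p[1]-i["cy"])/i["fy"],1.])
def atz(i,p,z):
    d=ray(i,p);o=np.array(i["position"],float);return o+d*(z-o[2])/d[2]
def save(n,im): cv2.imwrite("pics/"+n,cv2.cvtColor(im,cv2.COLOR_RGB2BGR))
E
python3 - <<'E'
from h import *
np.set_printoptions(precision=3,suppress=True)
o=robot.get_obs(); print(o)
for c in ["top","scene"]:
    im,d=camera(c); i=camera_info(c); print(c,i); save(c+"0.png",im)
    for n,z in dict(fin_top=85,lever_post_top=92,lever_pivot=46,plunger_top=107,pointer_tip=23,mark_tip=23,slide_base=0,mark_clip=12,screw_jar=0,solder_reel=0,multimeter=0).items():
        for r in spot_point(c,n)[:2]:
            p=np.array(r["point"]); print(n,p,round(r["conf"],2),atz(i,p,z))
E
```

```text
{'t': 0.0, 'joint_positions': array([-1.202,  0.418, -0.01 ,  1.614,  0.005,  1.111, -0.053]), 'qd': array([ 0.001,  0.002,  0.002,  0.   , -0.   ,  0.001, -0.002]), 'joint_efforts': array([  0.002, -86.445,   0.68 , -43.489,   0.019,   0.008,  -0.   ]), 'position': array([249.44 , 572.661, 203.055]), 'tool_rot': array([ 0.693, -0.144,  0.144, -0.692]), 'force': array([-0.741, -0.138,  0.051]), 'moment': array([-0.005,  0.02 ,  0.011]), 'grip_width': 85.44102015811796}
top {'fx': 428.7161409188455, 'fy': 428.7161409188455, 'cx': 258.2002430093542, 'cy': 184.0490360330719, 'position': array([ 394.855, -101.203, 1094.906]), 'attitude': array([-0.699,  0.712, -0.033,  0.052])}
fin_top [212.6 189.5] 0.67 [506.613  33.955  85.   ]
lever_pivot [289.7 197.7] 0.67 [ 487.039 -150.33    46.   ]
plunger_top [261.1 197.2] 0.64 [484.082 -81.472 107.   ]
pointer_tip [254.5 220. ] 0.74 [434.904 -62.35   23.   ]
pointer_tip [209.6 130.3] 0.55 [666.463  49.44   23.   ]
mark_tip [229.9 218. ] 0.48 [440.959  -0.89   23.   ]
slide_base [239.9 196.3] 0.66 [497.093 -24.936   0.   ]
mark_clip [229.3 215.6]
[... 512 characters left out ...]
5.721  85.   ]
lever_post_top [240.9 239.4] 0.78 [ 404.099 -142.906   92.   ]
lever_pivot [267.  231.7] 0.96 [ 483.759 -145.921   46.   ]
plunger_top [247.1 198.6] 0.53 [488.764 -86.638 107.   ]
pointer_tip [219.1 233.8] 0.79 [426.524 -53.481  23.   ]
mark_tip [270.  314.5] 0.61 [ 342.911 -266.514   23.   ]
mark_tip [207.9 218.4] 0.42 [444.121  -0.357  23.   ]
slide_base [229.  219.5] 0.84 [487.269 -25.655  -0.   ]
mark_clip [208.6 221.3] 0.54 [445.1    -0.182  12.   ]
screw_jar [298.6 182.8] 0.76 [699.706 -79.509   0.   ]
solder_reel [253.7 166. ] 0.75 [678.161  57.746   0.   ]
multimeter [269.2 317. ] 0.81 [ 348.101 -260.583    0.   ]
multimeter [220.3 237.9] 0.68 [432.423 -49.119   0.   ]
```

```bash
python3 - <<'E'
import cv2
a=cv2.imread("pics/top0.png")[90:290,150:370]; b=cv2.imread("pics/scene0.png")[130:350,150:340]
cv2.imwrite("pics/c1.png",cv2.hconcat([cv2.resize(a,(440,500),interpolation=2)[:, :],cv2.resize(b,(360,500),interpolation=2)]))
E
```

```text
(no output)
```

View pics/c1.png

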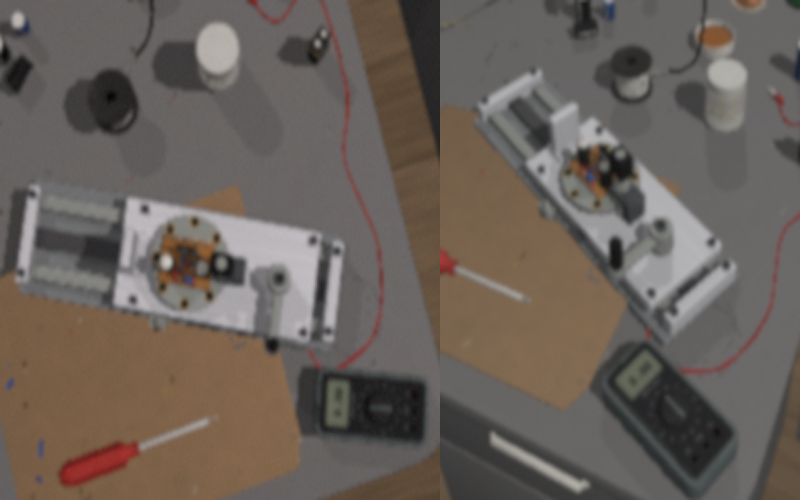

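```bash
python3 - <<'E'
from h import *
np.set_printoptions(precision=3,suppress=True)
o=robot.get_obs(); print(R.from_quat(o["tool_rot"]).as_matrix())
i=camera_info("top"); print("post",atz(i,(285.5,228),92)); i2=camera_info("scene"); print(atz(i2,(242.9,235.6),92))
i=camera_info("top"); im,d=camera("top")
for n in ["slide_base","carriage"]:
    m=masks_of("top",n)[0]; v,u=np.nonzero(m["region"]&(d>0))
    k=ray; D=np.stack([(u-i["cx"])/i["fx"],(v-i["cy"])/i["fy"],np.ones(len(u))],1)*d[v,u][:,None]
    P=D@att(i).T+i["position"]
    for lo,hi in [(5,20),(28,42)]:
        q=P[(P[:,2]>lo)&(P[:,2]<hi)]
        if len(q)>20: print(n,m["conf"],lo,hi,len(q),cv2.minAreaRect(q[:,:2].astype(np.float32)),np.median(q[:,2]))
E
```

```text
[[ 0.917  0.     0.399]
 [-0.399 -0.     0.917]
 [ 0.    -1.    -0.   ]]
post [ 412.534 -136.655   92.   ]
[ 414.057 -139.476   92.   ]
slide_base 0.74 5 20 1981 ((498.83892822265625, -22.228607177734375), (407.78753662109375, 122.30442810058594), 80.53890228271484) 12.389612766343134
slide_base 0.74 28 42 3169 ((496.1422119140625, -25.515151977539062), (399.89697265625, 114.1404037475586), 80.298828125) 34.742527792367355Traceback (most recent call last):
  File "<stdin>", line 7, in <module>
IndexError: list index out of range
```

{"fn": "apply_moves", "kwargs": {"motion": [{"yaw": -0.12}, {"yaw": -0.12}, {"tx": 1.57, "tz": -3.74}, {"tx": 1.57, "tz": -3.74}, {"tx": 1.57, "tz": -3.74}]}}

```text
invalid input
```

{"fn": "apply_moves", "kwargs": {"motion": [{"tx": 1.57, "tz": -3.74}, {"tx": 1.57, "tz": -3.74}, {"tx": 1.57, "tz": -3.74}, {"tx": 1.57, "tz": -3.74}, {"tx": 1.57, "tz": -3.74}]}}

```text
invalid input
```

{"fn": "apply_moves", "kwargs": {"motion": [{"tx": 1.57, "tz": -3.74}, {"tx": 1.57, "tz": -3.74}, {"tx": 1.57, "tz": -3.74}, {"tx": 1.57, "tz": -3.74}, {"tx": 1.57, "tz": -3.74}]}}

```text
invalid input
```

{"fn": "apply_moves", "kwargs": {"motion": [{"fingers": 0.3}, {}, {}, {}, {}]}}

```text
invalid input
```

All keys are apparently required in each row.

{"fn": "apply_moves", "kwargs": {"motion": [{"fingers": 1, "tx": 0, "ty": 0, "tz": 0, "yaw": -0.12}, {"fingers": 1, "tx": 0, "ty": 0, "tz": 0, "yaw": -0.12}, {"fingers": 1, "tx": 1.57, "ty": 0, "tz": -3.74, "yaw": 0}, {"fingers": 1, "tx": 1.57, "ty": 0, "tz": -3.74, "yaw": 0}, {"fingers": 1, "tx": 1.57, "ty": 0, "tz": -3.74, "yaw": 0}]}}

```text
t: 1.77
position: [276.9, 452.9, 203.2]
tool_rot: [0.705, -0.06, 0.06, -0.704]
force: [1.7, 0.3, 0.5]
grip_width: 85.2
```

{"fn": "apply_moves", "kwargs": {"motion": [{"fingers": 1, "tx": 1.57, "ty": 0, "tz": -3.74, "yaw": 0}, {"fingers": 1, "tx": 1.57, "ty": 0, "tz": -3.74, "yaw": 0}, {"fingers": 1, "tx": 1.57, "ty": 0, "tz": -3.74, "yaw": 0}, {"fingers": 1, "tx": 1.57, "ty": 0, "tz": -3.74, "yaw": 0}, {"fingers": 1, "tx": 1.57, "ty": 0, "tz": -3.74, "yaw": 0}]}}

```text
t: 2.18
position: [322.5, 254.9, 203.8]
tool_rot: [-0.704, 0.06, -0.06, 0.705]
force: [2.0, 0.8, 0.0]
grip_width: 85.4
```

{"fn": "apply_moves", "kwargs": {"motion": [{"fingers": 1, "tx": 1.57, "ty": 0, "tz": -3.74, "yaw": 0}, {"fingers": 1, "tx": 1.57, "ty": 0, "tz": -3.74, "yaw": 0}, {"fingers": 1, "tx": 1.57, "ty": 0, "tz": -3.74, "yaw": 0}, {"fingers": 1, "tx": 1.57, "ty": 0, "tz": -3.74, "yaw": 0}, {"fingers": 0.3, "tx": 0, "ty": 0, "tz": 0, "yaw": 0}]}}

```text
t: 2.6
position: [359.9, 93.0, 204.1]
tool_rot: [-0.704, 0.062, -0.063, 0.704]
force: [-0.8, 0.3, 0.6]
grip_width: 75.3
```

{"fn": "apply_moves", "kwargs": {"motion": [{"fingers": 0.3, "tx": 1.2, "ty": 0, "tz": -3.9, "yaw": 0}, {"fingers": 0.3, "tx": 1.2, "ty": 0, "tz": -3.9, "yaw": 0}, {"fingers": 0.3, "tx": 1.2, "ty": 0, "tz": -3.9, "yaw": 0}, {"fingers": 0.3, "tx": 0, "ty": 0, "tz": 0, "yaw": 0}, {"fingers": 0.3, "tx": 0, "ty": 0, "tz": 0, "yaw": 0}]}}

```text
t: 3.02
position: [374.7, -24.1, 203.9]
tool_rot: [-0.704, 0.061, -0.062, 0.705]
force: [0.6, 0.1, -0.4]
grip_width: 55.3
```

```bash
cat >> h.py <<'E'
def look(c,names,pic=None):
    i=camera_info(c); im,d=camera(c)
    if pic: save(pic,im)
    for n,z in names.items():
        for r in spot_point(c,n)[:2]:
            p=np.array(r["point"]); print(c,n,p,round(r["conf"],2),atz(i,p,z)[:2])
    return i,im,d
Z=dict(fin_top=85,lever_post_top=92,lever_pivot=46,plunger_top=107,pointer_tip=23,mark_tip=23,mark_clip=12)
np.set_printoptions(precision=3,suppress=True)
E
python3 - <<'E'
from h import *
o=robot.get_obs();print(o["position"],R.from_quat(o["tool_rot"]).as_matrix()[:,2])
i,im,d=look("wrist",Z,"w1.png");print(i)
E
```

```text
[374.66  -24.119 203.897] [0.174 0.985 0.   ]
wrist lever_post_top [160.4 230.4] 0.7 [ 411.096 -137.46 ]
wrist lever_pivot [179.8 260.5] 0.89 [ 476.098 -144.804]
wrist plunger_top [227.  291.4] 0.72 [490.928 -77.312]
wrist plunger_top [ 88.3 176.8] 0.41 [ 336.983 -184.88 ]
wrist pointer_tip [234.3 216.5] 0.92 [435.677 -64.367]
wrist mark_tip [284.7 205.7] 0.52 [432.131   5.181]
wrist mark_clip [286.8 210.9] 0.74 [444.371   7.426]
{'fx': 278.2083735447009, 'fy': 278.2083735447009, 'cx': 256.6178295680661, 'cy': 192.2653204672893, 'position': array([300.366,  -9.988, 373.773]), 'attitude': array([0.757, 0.636, 0.096, 0.114])}
```

View pics/w1.png

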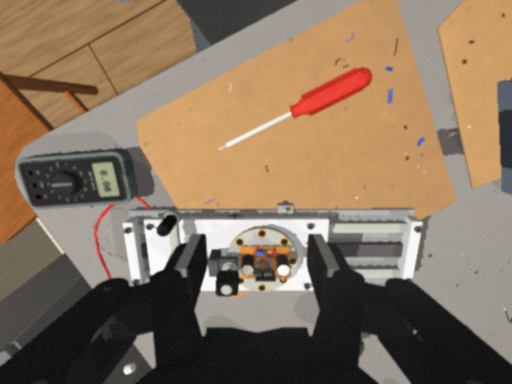

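{"fn": "apply_moves", "kwargs": {"motion": [{"fingers": 0.3, "tx": 1.89, "ty": 0, "tz": -3.53, "yaw": 0}, {"fingers": 0.3, "tx": 1.89, "ty": 0, "tz": -3.53, "yaw": 0}, {"fingers": 0.3, "tx": 1.89, "ty": 0, "tz": -3.53, "yaw": 0}, {"fingers": 0.3, "tx": 0, "ty": 3.5, "tz": 0, "yaw": 0}, {"fingers": 0.3, "tx": 0, "ty": 3.0, "tz": 0, "yaw": 0}]}}

```text
t: 3.83
position: [413.5, -138.6, 138.3]
tool_rot: [0.705, -0.06, 0.062, -0.704]
force: [1.3, 1.5, -1.0]
grip_width: 55.3
```

```bash
python3 - <<'E'
from h import *
o=robot.get_obs();print(o["position"],R.from_quat(o["tool_rot"]).as_matrix()[:,2])
i,im,d=look("wrist",Z,"w2.png")
look("scene",dict(lever_post_top=92,lever_pivot=46,pointer_tip=23))
E
```

```text
[ 413.46  -138.553  138.27 ] [ 0.172  0.985 -0.001]
wrist fin_top [463.4 263.4] 0.81 [506.387  37.612]
wrist lever_post_top [258.4 200.9] 0.91 [ 412.525 -135.81 ]
wrist lever_pivot [259.3 248.8] 0.9 [ 480.955 -146.417]
wrist plunger_top [342.8 277.8] 0.58 [486.559 -77.047]
wrist pointer_tip [326.1 186.2] 0.9 [432.173 -65.637]
wrist mark_tip [395.4 181.6] 0.58 [439.734   7.195]
wrist mark_clip [390.1 179.5] 0.87 [440.22   6.6 ]
scene lever_post_top [240.7 239. ] 0.76 [ 404.621 -141.908]
scene lever_pivot [267.9 234.5] 0.64 [ 478.764 -152.448]
scene pointer_tip [222.8 234.9] 0.75 [429.423 -62.197]
```

View pics/w2.png

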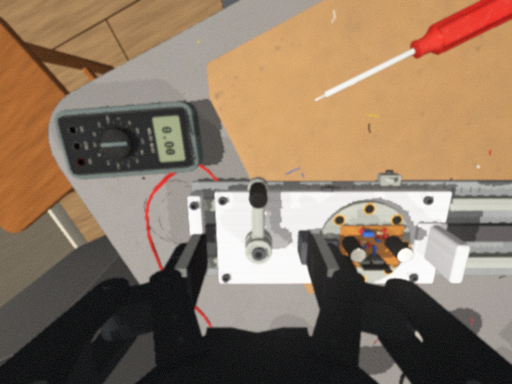

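```bash
cat >> h.py <<'E'
def cloud(i,d,u0,u1,v0,v1):
    v,u=np.mgrid[v0:v1,u0:u1]; dd=d[v0:v1,u0:u1]
    P=(np.stack([(u-i["cx"])/i["fx"],(v-i["cy"])/i["fy"],np.ones_like(u,float)],-1)*dd[...,None])@att(i).T+i["position"]
    return P[dd>0]
E
python3 - <<'E'
from h import *
i=camera_info("wrist"); im,d=camera("wrist")
print(i["position"])
P=cloud(i,d,235,285,165,225)
for lo,hi in [(62,75),(75,86),(86,100)]:
    q=P[(P[:,2]>lo)&(P[:,2]<hi)]
    if len(q): print(lo,len(q),q.min(0),q.max(0),q.mean(0))
P=cloud(i,d,420,480,210,290)
q=P[(P[:,2]>78)&(P[:,2]<95)]; print(len(q)); 
if len(q): print(cv2.minAreaRect(q[:,:2].astype(np.float32)),q.mean(0))
E
```

```text
[ 338.29  -122.738  309.139]
62 67 [ 404.234 -143.795   62.044] [ 413.329 -128.65    74.844] [ 406.216 -135.406   68.332]
75 64 [ 404.076 -144.355   75.177] [ 412.239 -128.718   85.502] [ 406.383 -135.447   80.329]
86 278 [ 404.447 -144.178   86.105] [ 419.423 -128.826   93.293] [ 411.106 -136.236   91.063]
650
((506.892578125, 34.63579177856445), (13.227163314819336, 39.6602897644043), 81.38969421386719) [505.271  33.319  83.35 ]
```

{"fn": "apply_moves", "kwargs": {"motion": [{"fingers": 0.3, "tx": -0.18, "ty": 2.5, "tz": 0.2, "yaw": 0}, {"fingers": 0.3, "tx": 0, "ty": 2.5, "tz": 0, "yaw": 0}, {"fingers": 0.3, "tx": 0, "ty": 2.4, "tz": 0, "yaw": 0}, {"fingers": 0.3, "tx": 0, "ty": 0, "tz": 0, "yaw": 0}, {"fingers": 0, "tx": 0, "ty": 0, "tz": 0, "yaw": 0}], "force": 20}}

```text
t: 4.9
position: [410.4, -134.7, 64.6]
tool_rot: [0.705, -0.061, 0.06, -0.704]
force: [0.0, -0.3, -0.0]
grip_width: 44.7
```

{"fn": "apply_moves", "kwargs": {"motion": [{"fingers": -0.4, "tx": 0, "ty": 0, "tz": 0, "yaw": 0}, {"fingers": -1, "tx": 0, "ty": 0, "tz": 0, "yaw": 0}, {"fingers": -1, "tx": 0, "ty": 0, "tz": 0, "yaw": 0}, {"fingers": -1, "tx": 0, "ty": 0, "tz": 0, "yaw": 0}, {"fingers": -1, "tx": 0, "ty": 0, "tz": 0, "yaw": 0}]}}

```text
t: 5.32
position: [411.3, -134.4, 65.3]
tool_rot: [-0.704, 0.06, -0.061, 0.705]
force: [0.3, -0.0, 0.5]
grip_width: 0.0
```

```bash
python3 - <<'E'
from h import *
o=robot.get_obs();print(o["position"],o["grip_width"],R.from_quat(o["tool_rot"]).as_matrix())
a,_=camera("wrist"); b,_=camera("scene")
save("w3.png",np.hstack([cv2.resize(a[130:330,140:380],(400,333)),cv2.resize(b[170:310,170:340],(400,333))]))
E
```

```text
[ 411.336 -134.395   65.25 ] 0.0384712260574577 [[ 0.985  0.001  0.17 ]
 [-0.17   0.     0.985]
 [ 0.001 -1.     0.   ]]
```

View pics/w3.png

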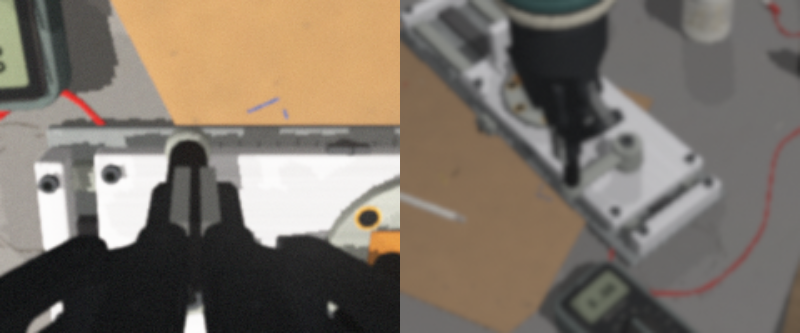

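```bash
cat >> h.py <<'E'
def proj(i,P):
    c=att(i).T@(np.array(P,float)-i["position"]); return np.array([i["cx"]+i["fx"]*c[0]/c[2],i["cy"]+i["fy"]*c[1]/c[2]])
E
python3 - <<'E'
from h import *
o=robot.get_obs()
iw=camera_info("wrist");a,d=camera("wrist");s=camera_info("scene");b,ds=camera("scene")
def c1(p): return (p-[140,130])*[400/240,333/200]
def c2(p): return (p-[170,170])*[400/170,333/140]+[400,0]
for n,P in dict(tcp=o["position"],grasp=o["position"]+[0,0,19],posttop=(412,-136.4,92),postbot=(412,-136.4,58)).items(): print(n,c1(proj(iw,P)),c2(proj(s,P)))
P=cloud(iw,d,220,290,195,300)
for lo in range(40,130,6):
    q=P[(P[:,2]>lo)&(P[:,2]<lo+6)]
    if len(q): print(lo,len(q),q.min(0)[:2],q.max(0)[:2],np.median(q,0)[:2])
E
```

```text
tcp [191.546 159.23 ] [566.212 175.472]
grasp [191.253 180.887] [565.262 161.3  ]
posttop [185.809 194.593] [567.255 155.729]
postbot [187.237 154.936] [568.892 181.112]
46 38 [ 402.103 -145.916] [ 412.806 -126.707] [ 403.894 -134.095]
52 194 [ 402.131 -146.011] [ 417.576 -126.732] [ 405.389 -134.738]
58 78 [ 403.474 -144.787] [ 413.829 -127.792] [ 405.697 -134.58 ]
64 83 [ 404.268 -144.281] [ 413.025 -128.619] [ 405.379 -134.527]
70 89 [ 403.935 -143.948] [ 412.313 -128.662] [ 405.432 -135.034]
76 87 [ 403.884 -144.055] [ 410.25  -129.013] [ 405.384 -135.529]
82 55 [ 404.05  -143.753] [ 409.57  -131.074] [ 405.126 -137.283]
88 8 [ 405.612 -142.291] [ 406.875 -140.176] [ 406.436 -140.998]
94 88 [ 398.664 -143.089] [ 406.293 -120.708] [ 400.744 -131.222]
100 255 [ 398.765 -145.352] [ 406.847 -118.98 ] [ 401.597 -131.715]
106 299 [ 398.568 -145.599] [ 407.37  -118.707] [ 401.732 -131.669]
112 332 [ 398.592 -145.583] [ 406.957 -118.826] [ 401.472 -130.957]
118 357 [ 398.704 -145.453] [ 407.093 -118.78 ] [ 401.25  -131.969]
124 425 [ 398.691 -145.174] [ 418.857 -118.946] [ 401.099 -132.568]
```

```bash
python3 - <<'E'
from h import *
o=robot.get_obs(); print(o["position"],o["force"],o["grip_width"],o["joint_positions"])
for c,box in [("scene",(215,265,190,260)),("top",(260,310,200,250))]:
    i=camera_info(c);im,d=camera(c)
    P=cloud(i,d,*box); P=P[(abs(P[:,0]-411)<25)&(abs(P[:,1]+134)<28)]
    for lo in range(46,150,8):
        q=P[(P[:,2]>lo)&(P[:,2]<lo+8)]
        if len(q): print(c,lo,len(q),q.min(0)[:2],q.max(0)[:2])
save("w4.png",cv2.resize(camera("scene")[0][190:270,205:285],(640,640),interpolation=2))
E
```

```text
[ 411.036 -134.428   64.823] [-0.638 -0.621 -0.291] 0.09193050974679381 [-0.258  0.33   0.578  2.207 -0.287  0.676  1.922]
scene 46 22 [ 403.332 -149.286] [ 435.901 -133.328]
scene 54 66 [ 404.224 -148.769] [ 435.856 -129.149]
scene 62 18 [ 405.258 -147.199] [ 415.493 -132.45 ]
scene 70 16 [ 405.633 -146.352] [ 415.653 -133.369]
scene 78 24 [ 405.687 -146.852] [ 417.445 -133.746]
scene 86 19 [ 404.484 -146.768] [ 418.784 -139.513]
scene 94 14 [ 401.452 -147.846] [ 417.438 -128.927]
scene 102 34 [ 399.539 -150.081] [ 415.629 -125.724]
scene 110 30 [ 399.257 -149.252] [ 416.366 -126.892]
scene 118 24 [ 399.911 -148.972] [ 405.278 -128.211]
scene 126 15 [ 399.127 -148.14 ] [ 405.202 -123.864]
scene 134 36 [ 395.734 -160.739] [ 407.248 -107.63 ]
scene 142 85 [ 393.823 -161.493] [ 421.692 -106.182]
```

View pics/w4.png

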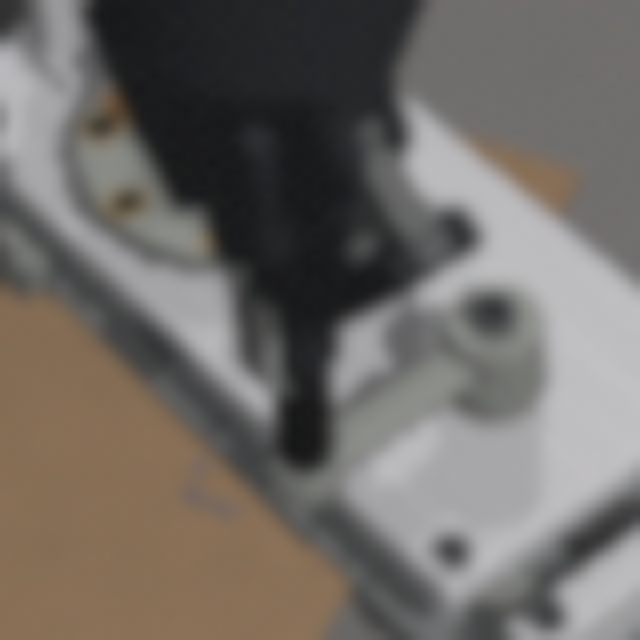

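{"fn": "apply_moves", "kwargs": {"motion": [{"fingers": 0.2, "tx": 0, "ty": 0, "tz": -0.1, "yaw": 0}, {"fingers": 0.2, "tx": 0, "ty": 0, "tz": 0, "yaw": 0}, {"fingers": 0.2, "tx": 0, "ty": 0, "tz": 0, "yaw": 0}, {"fingers": 0.2, "tx": 0, "ty": 0, "tz": 0, "yaw": 0}, {"fingers": 0.2, "tx": 0, "ty": 0, "tz": 0, "yaw": 0}]}}

```text
t: 6.08
position: [410.8, -135.5, 64.7]
tool_rot: [0.705, -0.06, 0.06, -0.704]
force: [0.2, -0.4, 0.8]
grip_width: 51.0
```

```bash
python3 - <<'E'
from h import *
o=robot.get_obs(); print(o["position"],o["force"],o["grip_width"])
i=camera_info("wrist");im,d=camera("wrist"); save("w5.png",im)
print(i["position"],proj(i,o["position"]))
P=cloud(i,d,150,370,170,330); P=P[(P[:,0]>385)&(P[:,0]<425)]
for lo in range(60,130,6):
    q=P[(P[:,2]>lo)&(P[:,2]<lo+6)]
    if len(q): print(lo,len(q),q.min(0)[:2],q.max(0)[:2])
E
```

```text
[ 410.787 -135.457   64.701] [ 0.17  -0.445  0.812] 50.99937120089651
[ 336.534 -121.54   234.612] [254.922 225.636]
60 79 [ 403.72  -145.488] [ 412.379 -130.192]
66 80 [ 403.855 -145.956] [ 412.027 -130.24 ]
72 97 [ 403.594 -145.487] [ 411.819 -130.366]
78 98 [ 403.625 -145.924] [ 412.982 -130.133]
84 141 [ 403.783 -145.905] [ 418.804 -130.162]
90 483 [ 399.973 -161.221] [ 421.831 -108.056]
96 204 [ 394.157 -169.865] [424.988 -97.517]
102 393 [ 393.996 -172.057] [424.842 -95.057]
108 457 [ 394.07  -171.909] [424.594 -94.516]
114 529 [ 393.731 -171.923] [424.988 -94.556]
120 580 [ 394.124 -171.969] [424.956 -94.487]
126 552 [ 394.035 -171.728] [424.922 -94.841]
```

View pics/w5.png

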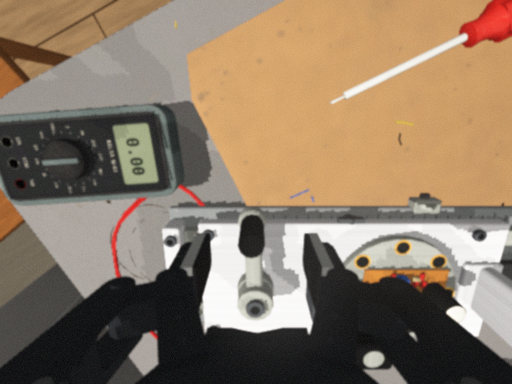

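{"fn": "apply_moves", "kwargs": {"motion": [{"fingers": 0.2, "tx": 0, "ty": 0.9, "tz": -0.2, "yaw": 0}, {"fingers": 0.2, "tx": 0, "ty": 0.9, "tz": 0, "yaw": 0}, {"fingers": 0.2, "tx": 0, "ty": 0.7, "tz": 0, "yaw": 0}, {"fingers": -1, "tx": 0, "ty": 0, "tz": 0, "yaw": 0}, {"fingers": -1, "tx": 0, "ty": 0, "tz": 0, "yaw": 0}]}}

```text
t: 6.55
position: [409.9, -137.5, 39.1]
tool_rot: [0.705, -0.061, 0.06, -0.704]
force: [-0.3, 0.6, -0.8]
grip_width: 28.0
```

{"fn": "apply_moves", "kwargs": {"motion": [{"fingers": -1, "tx": 0, "ty": 0, "tz": 0, "yaw": 0}, {"fingers": -1, "tx": 0, "ty": 0, "tz": 0, "yaw": 0}, {"fingers": -1, "tx": 0, "ty": 0, "tz": 0, "yaw": 0}, {"fingers": -1, "tx": 0, "ty": 0, "tz": 0, "yaw": 0}, {"fingers": -1, "tx": 0, "ty": 0, "tz": 0, "yaw": 0}]}}

```text
t: 6.97
position: [410.4, -137.5, 39.8]
tool_rot: [0.705, -0.06, 0.06, -0.704]
force: [-1.4, -2.9, -4.0]
grip_width: 15.0
```

{"fn": "apply_moves", "kwargs": {"motion": [{"fingers": -1, "tx": 0.18, "ty": 0, "tz": -1.22, "yaw": 0}, {"fingers": -1, "tx": 0.4, "ty": 0, "tz": -1.17, "yaw": 0}, {"fingers": -1, "tx": 0.62, "ty": 0, "tz": -1.07, "yaw": 0}, {"fingers": -1, "tx": 0.81, "ty": 0, "tz": -0.93, "yaw": 0}, {"fingers": -1, "tx": 0.97, "ty": 0, "tz": -0.76, "yaw": 0}]}}

```text
t: 7.38
position: [431.0, -193.3, 39.8]
tool_rot: [-0.704, 0.06, -0.06, 0.705]
force: [-3.1, 6.6, 1.4]
grip_width: 15.0
```

{"fn": "apply_moves", "kwargs": {"motion": [{"fingers": -1, "tx": 0, "ty": 0, "tz": 0, "yaw": 0}, {"fingers": -1, "tx": 0, "ty": 0, "tz": 0, "yaw": 0}, {"fingers": 0, "tx": 0, "ty": 0, "tz": 0, "yaw": 0}, {"fingers": 0.2, "tx": 0, "ty": 0, "tz": 0, "yaw": 0}, {"fingers": 0.2, "tx": 0, "ty": 0, "tz": 0, "yaw": 0}]}}

```text
t: 7.8
position: [431.0, -192.7, 39.8]
tool_rot: [-0.704, 0.06, -0.06, 0.705]
force: [-0.4, -0.5, -0.1]
grip_width: 50.5
```

{"fn": "apply_moves", "kwargs": {"motion": [{"fingers": 0.2, "tx": 0, "ty": 0, "tz": 0, "yaw": 0}, {"fingers": 0.2, "tx": 0, "ty": -2.5, "tz": 0, "yaw": 0}, {"fingers": 0.2, "tx": 0, "ty": -4, "tz": 0, "yaw": 0}, {"fingers": 0.2, "tx": 0, "ty": -4, "tz": 0, "yaw": 0}, {"fingers": 0.2, "tx": 0, "ty": 0, "tz": 0, "yaw": 0}]}}

```text
t: 8.22
position: [433.6, -194.4, 150.7]
tool_rot: [0.705, -0.058, 0.063, -0.704]
force: [1.9, -0.2, 1.5]
grip_width: 51.2
```

```bash
python3 - <<'E'
from h import *
o=robot.get_obs(); print(o["position"],o["force"],o["grip_width"])
look("wrist",Z,"w6.png"); look("top",Z)
E
```

```text
[ 433.637 -194.441  150.664] [ 1.909 -0.209  1.537] 51.19209211402744
wrist lever_post_top [254.5 193.1] 0.78 [ 429.652 -194.46 ]
wrist lever_post_top [407.  200.8] 0.42 [459.116 -65.233]
wrist plunger_top [401.7 238.4] 0.58 [485.903 -77.546]
wrist pointer_tip [376.6 158.4] 0.59 [435.067 -62.256]
wrist mark_tip [438.5 150. ] 0.72 [437.199   3.295]
wrist mark_clip [435.1 152.4] 0.86 [442.207   6.438]
top fin_top [213.3 190.9] 0.79 [503.235  32.298]
top fin_top [255.5 114.4] 0.57 [687.536 -70.921]
top lever_pivot [288.5 196.6] 0.82 [ 489.8   -147.462]
top plunger_top [262.2 195.7] 0.52 [487.517 -84.077]
top pointer_tip [253.6 219.6] 0.93 [435.938 -60.118]
top mark_tip [225.5 220.3] 0.51 [435.416  10.179]
top mark_clip [228.9 217.2] 0.39 [443.493   2.655]
```

{"fn": "apply_moves", "kwargs": {"motion": [{"fingers": 0.2, "tx": 0.55, "ty": 0, "tz": 3.97, "yaw": 0}, {"fingers": 0.2, "tx": 0.55, "ty": 0, "tz": 3.97, "yaw": 0}, {"fingers": 0, "tx": 0.55, "ty": 0, "tz": 3.97, "yaw": 0}, {"fingers": -0.15, "tx": 0.55, "ty": 0, "tz": 3.97, "yaw": 0}, {"fingers": -0.15, "tx": 0.55, "ty": 0, "tz": 3.97, "yaw": 0}]}}

```text
t: 9.43
position: [492.2, -0.3, 144.9]
tool_rot: [-0.704, 0.06, -0.06, 0.705]
force: [1.2, -0.6, 0.3]
grip_width: 36.6
```

{"fn": "apply_moves", "kwargs": {"motion": [{"fingers": -0.15, "tx": 0.55, "ty": 0, "tz": 3.97, "yaw": 0}, {"fingers": -0.15, "tx": 0, "ty": 1.5, "tz": 0, "yaw": 0}, {"fingers": -0.15, "tx": 0, "ty": 2, "tz": 0, "yaw": 0}, {"fingers": -0.15, "tx": 0, "ty": 0, "tz": 0, "yaw": 0}, {"fingers": -0.15, "tx": 0, "ty": 0, "tz": 0, "yaw": 0}]}}

```text
t: 9.85
position: [503.6, 35.5, 109.5]
tool_rot: [0.705, -0.061, 0.06, -0.704]
force: [0.2, -0.1, 1.3]
grip_width: 36.4
```

```bash
python3 - <<'E'
from h import *
o=robot.get_obs(); print(o["position"],o["force"],o["grip_width"])
i,im,d=look("wrist",Z,"w7.png")
P=cloud(i,d,150,370,150,330); P=P[(abs(P[:,0]-507)<30)&(abs(P[:,1]-35)<15)]
q=P[(P[:,2]>80)&(P[:,2]<90)]; print(len(q),cv2.minAreaRect(q[:,:2].astype(np.float32)))
E
```

```text
[503.6    35.499 109.465] [ 0.201 -0.089  1.339] 36.350542410461784
wrist fin_top [258.2 215.5] 0.88 [506.487  37.322]
wrist fin_top [ 87.1 226.3] 0.16 [493.096 -92.322]
wrist lever_post_top [296.6 309.9] 0.19 [589.864  54.578]
wrist lever_pivot [ 47.9 200.4] 0.67 [ 476.103 -146.403]
wrist plunger_top [ 85.1 230.7] 0.88 [488.776 -78.727]
wrist pointer_tip [134.2 133.1] 0.71 [432.987 -63.748]
wrist mark_tip [209.4 128.9] 0.73 [440.937   4.183]
wrist mark_tip [296.8 309.8] 0.35 [648.757  56.655]
757 ((507.2862548828125, 35.047889709472656), (11.569433212280273, 39.408164978027344), 80.5698013305664)
```

View pics/w7.png

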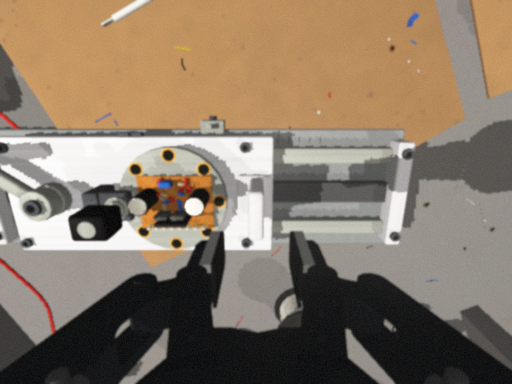

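{"fn": "apply_moves", "kwargs": {"motion": [{"fingers": -0.15, "tx": 0.3, "ty": 2.5, "tz": 0, "yaw": 0}, {"fingers": -0.15, "tx": 0, "ty": 2.5, "tz": 0, "yaw": 0}, {"fingers": -0.15, "tx": 0, "ty": 1.6, "tz": 0, "yaw": 0}, {"fingers": -0.15, "tx": 0, "ty": 1.0, "tz": 0, "yaw": 0}, {"fingers": -0.15, "tx": 0, "ty": 0, "tz": 0, "yaw": 0}], "force": 40}}

```text
t: 10.67
position: [506.1, 35.1, 32.3]
tool_rot: [0.705, -0.061, 0.06, -0.704]
force: [-1.3, -0.2, -0.8]
grip_width: 36.0
```

{"fn": "apply_moves", "kwargs": {"motion": [{"fingers": -1, "tx": 0, "ty": 0, "tz": 0, "yaw": 0}, {"fingers": -1, "tx": 0, "ty": 0, "tz": 0, "yaw": 0}, {"fingers": -1, "tx": 0, "ty": 0, "tz": 0, "yaw": 0}, {"fingers": -1, "tx": 0, "ty": 0, "tz": 0, "yaw": 0}, {"fingers": -1, "tx": 0, "ty": 0, "tz": 0, "yaw": 0}]}}

```text
t: 11.08
position: [507.7, 35.3, 34.8]
tool_rot: [-0.704, 0.06, -0.061, 0.705]
force: [-2.3, -2.8, 8.9]
grip_width: 11.3
```

{"fn": "apply_moves", "kwargs": {"motion": [{"fingers": -1, "tx": 0, "ty": 0, "tz": 0.8, "yaw": 0}, {"fingers": -1, "tx": 0, "ty": 0, "tz": 1.4, "yaw": 0}, {"fingers": -1, "tx": 0, "ty": 0, "tz": 1.4, "yaw": 0}, {"fingers": -1, "tx": 0, "ty": 0, "tz": 1.4, "yaw": 0}, {"fingers": -1, "tx": 0, "ty": 0, "tz": 1.4, "yaw": 0}]}}

```text
t: 11.5
position: [518.5, 97.9, 34.8]
tool_rot: [0.705, -0.06, 0.061, -0.704]
force: [-2.7, -8.7, 9.6]
grip_width: 11.2
```

{"fn": "apply_moves", "kwargs": {"motion": [{"fingers": -1, "tx": 0, "ty": 0, "tz": 0.3, "yaw": 0}, {"fingers": -1, "tx": 0, "ty": 0, "tz": 0, "yaw": 0}, {"fingers": -1, "tx": 0, "ty": 0, "tz": 0, "yaw": 0}, {"fingers": -1, "tx": 0, "ty": 0, "tz": 0, "yaw": 0}, {"fingers": -1, "tx": 0, "ty": 0, "tz": 0, "yaw": 0}]}}

```text
t: 11.92
position: [519.4, 103.2, 34.8]
tool_rot: [-0.704, 0.059, -0.061, 0.705]
force: [0.7, 7.8, 3.4]
grip_width: 11.0
```

```bash
python3 - <<'E'
from h import *
o=robot.get_obs(); print(o["position"],o["force"],o["grip_width"])
ims=[]
S=dict(pointer_tip=23,mark_tip=23,mark_clip=12)
iw,w,_=look("wrist",S); s,sc,_=look("scene",S); t,tp,_=look("top",S)
for i,im in ((iw,w),(s,sc)):
    p=proj(i,(440,4,23)).astype(int); print(p); h=26 if im is not w else 35
    y,x=np.clip(p[1],h,384-h),np.clip(p[0],h,512-h)
    ims.append(cv2.resize(im[y-h:y+h,x-h:x+h],(400,400),interpolation=cv2.INTER_CUBIC)); print(x-h,y-h,h)
save("w8.png",np.hstack(ims))
E
```

```text
[519.385 103.181  34.838] [0.693 7.815 3.373] 11.029523158335913
wrist pointer_tip [ 87. 137.] 0.62 [445.264   6.432]
wrist mark_tip [ 81.8 128.2] 0.66 [439.426   5.086]
wrist mark_clip [ 96.2 129.8] 0.78 [441.754   7.546]
scene pointer_tip [204.1 218.4] 0.9 [438.519   6.57 ]
scene pointer_tip [253.4 166.2] 0.55 [656.261  39.65 ]
scene mark_tip [207.2 216.4] 0.53 [447.623   5.462]
scene mark_tip [203.1 216.5] 0.29 [441.324  12.743]
scene mark_clip [209.7 219.8] 0.62 [450.15    1.187]
top pointer_tip [227.1 215.7] 0.87 [446.824   6.083]
top pointer_tip [260.  192.2] 0.29 [504.331 -77.246]
top mark_tip [227.8 220.3] 0.37 [435.316   4.417]
top mark_clip [231.7 216.7] 0.38 [444.629  -4.445]
[ 80 129]
45 94 35
[205 218]
179 192 26
```

View pics/w8.png

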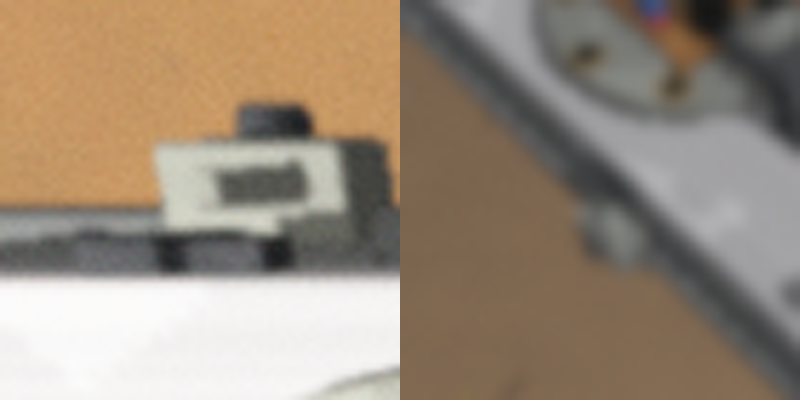

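{"fn": "apply_moves", "kwargs": {"motion": [{"fingers": -0.15, "tx": 0, "ty": 0, "tz": 0, "yaw": 0}, {"fingers": -0.15, "tx": 0, "ty": 0, "tz": 0, "yaw": 0}, {"fingers": -0.15, "tx": 0, "ty": 0, "tz": 0, "yaw": 0}, {"fingers": -0.15, "tx": 0, "ty": 0, "tz": 0, "yaw": 0}, {"fingers": -0.15, "tx": 0, "ty": -2, "tz": 0, "yaw": 0}]}}

```text
t: 12.93
position: [516.7, 100.9, 51.5]
tool_rot: [0.705, -0.062, 0.059, -0.704]
force: [-0.6, -0.7, 0.9]
grip_width: 36.0
```

{"fn": "apply_moves", "kwargs": {"motion": [{"fingers": -0.15, "tx": 0, "ty": -4, "tz": 0, "yaw": 0}, {"fingers": -0.15, "tx": 0, "ty": -3.5, "tz": 0, "yaw": 0}, {"fingers": 1, "tx": -2.6, "ty": 0, "tz": -2.8, "yaw": 0}, {"fingers": 1, "tx": -2.6, "ty": 0, "tz": -2.8, "yaw": 0}, {"fingers": 1, "tx": -2.6, "ty": 0, "tz": -2.8, "yaw": 0}]}}

```text
t: 13.35
position: [426.1, 31.2, 128.8]
tool_rot: [-0.704, 0.06, -0.06, 0.705]
force: [-0.2, -0.4, 0.2]
grip_width: 71.2
```

{"fn": "apply_moves", "kwargs": {"motion": [{"fingers": 1, "tx": -2.6, "ty": 0, "tz": -2.8, "yaw": 0}, {"fingers": 1, "tx": 0, "ty": 3.5, "tz": 0, "yaw": 0}, {"fingers": 1, "tx": 0, "ty": 3.0, "tz": 0, "yaw": 0}, {"fingers": 1, "tx": 0, "ty": 0, "tz": 0, "yaw": 0}, {"fingers": 1, "tx": 0, "ty": 0, "tz": 0, "yaw": 0}]}}

```text
t: 13.77
position: [396.2, 8.1, 63.5]
tool_rot: [0.705, -0.062, 0.06, -0.704]
force: [-0.7, -1.3, 0.7]
grip_width: 85.4
```

```bash
python3 - <<'E'
from h import *
o=robot.get_obs(); print(o["position"],o["force"],o["grip_width"])
S=dict(pointer_tip=23,mark_tip=23,mark_clip=12)
iw,w,_=look("wrist",S)
p=proj(iw,(440,4,23)).astype(int); print(p)
h=40;y,x=np.clip(p[1],h,384-h),np.clip(p[0],h,512-h);print(x-h,y-h)
save("w9.png",cv2.resize(w[y-h:y+h,x-h:x+h],(560,560),interpolation=cv2.INTER_CUBIC))
E
```

```text
[396.168   8.145  63.531] [-0.663 -1.274  0.716] 85.39020994175094
wrist pointer_tip [261.5 259.7] 0.58 [445.845   4.882]
wrist mark_tip [260.3 252. ] 0.75 [438.408   5.098]
wrist mark_clip [265.4 249.8] 0.67 [443.076   9.03 ]
[259 253]
219 213
```

View pics/w9.png

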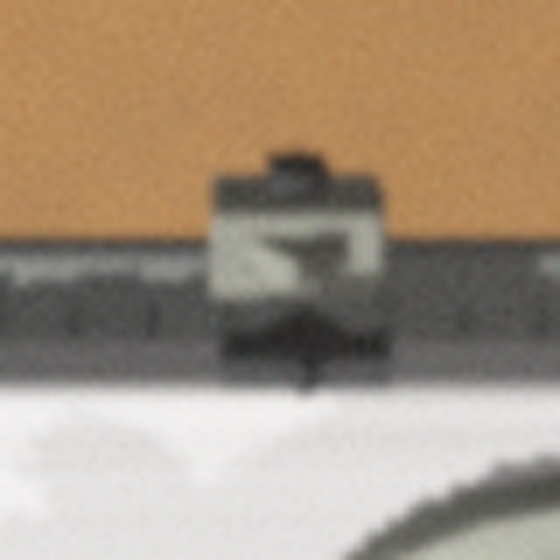

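{"fn": "apply_moves", "kwargs": {"motion": [{"fingers": 1, "tx": 0, "ty": -3.3, "tz": 0, "yaw": 0}, {"fingers": 0.5, "tx": 0, "ty": -3.3, "tz": 0, "yaw": 0}, {"fingers": 0.2, "tx": 1.7, "ty": 0, "tz": -3.15, "yaw": 0}, {"fingers": 0.2, "tx": 1.7, "ty": 0, "tz": -3.15, "yaw": 0}, {"fingers": 0.2, "tx": 1.7, "ty": 0, "tz": -3.15, "yaw": 0}], "force": 20}}

```text
t: 14.38
position: [432.4, -93.7, 131.5]
tool_rot: [-0.704, 0.058, -0.061, 0.705]
force: [1.1, 0.8, -0.5]
grip_width: 51.1
```

{"fn": "apply_moves", "kwargs": {"motion": [{"fingers": 0.2, "tx": 1.7, "ty": 0, "tz": -3.15, "yaw": 0}, {"fingers": 0.2, "tx": 0, "ty": 0, "tz": 0, "yaw": -0.125}, {"fingers": 0.2, "tx": 0, "ty": 0, "tz": 0, "yaw": -0.125}, {"fingers": 0.2, "tx": 0, "ty": 0, "tz": 0, "yaw": -0.125}, {"fingers": 0.2, "tx": 0, "ty": 0, "tz": 0, "yaw": -0.125}]}}

```text
t: 14.8
position: [442.9, -127.2, 130.6]
tool_rot: [0.697, 0.118, -0.118, -0.697]
force: [-1.5, 0.0, 0.3]
grip_width: 51.4
```

```bash
python3 - <<'E'
from h import *
o=robot.get_obs(); print(o["position"],o["force"],o["joint_positions"],R.from_quat(o["tool_rot"]).as_matrix())
i,im,d=look("wrist",dict(lever_post_top=92,lever_pivot=46,pointer_tip=23,mark_tip=23,plunger_top=107),"w10.png")
p=proj(i,(441.4,-127.5,92)).astype(int)
P=cloud(i,d,max(p[0]-40,0),p[0]+40,p[1]-40,p[1]+40)
q=P[(P[:,2]>86)&(P[:,2]<97)&(abs(P[:,0]-441)<20)&(abs(P[:,1]+127)<20)]; print(len(q),q.min(0),q.max(0),np.median(q,0))
E
```

```text
[ 442.866 -127.221  130.603] [-1.452  0.044  0.288] [-0.305  0.249  0.59   2.096 -0.184  0.845  2.299] [[ 0.944  0.001 -0.329]
 [ 0.329 -0.     0.944]
 [ 0.001 -1.    -0.001]]
wrist lever_post_top [259. 204.] 0.71 [ 441.006 -124.65 ]
wrist lever_post_top [324.2 244.2] 0.43 [456.604 -61.663]
wrist lever_pivot [288.7 244.7] 0.83 [487.779 -75.852]
wrist lever_pivot [369.7 225.6] 0.39 [441.574  -7.475]
wrist pointer_tip [372.7 223.2] 0.89 [444.286   7.284]
wrist mark_tip [372.6 219.6] 0.69 [440.526   5.313]
299 [ 433.67  -131.016   86.009] [ 448.391 -115.628   93.506] [ 440.399 -123.755   91.249]
```

{"fn": "apply_moves", "kwargs": {"motion": [{"fingers": 0.2, "tx": -0.06, "ty": 3, "tz": 0.41, "yaw": 0}, {"fingers": 0.2, "tx": 0, "ty": 3, "tz": 0, "yaw": 0}, {"fingers": 0.2, "tx": 0, "ty": 2, "tz": 0, "yaw": 0}, {"fingers": 0.2, "tx": 0, "ty": 1.1, "tz": 0, "yaw": 0}, {"fingers": -0.4, "tx": 0, "ty": 0, "tz": 0, "yaw": 0}]}}

```text
t: 15.52
position: [439.6, -123.2, 37.2]
tool_rot: [-0.698, -0.114, 0.116, 0.698]
force: [-0.6, 0.9, -0.1]
grip_width: 40.8
```

{"fn": "apply_moves", "kwargs": {"motion": [{"fingers": -0.4, "tx": 0, "ty": 0, "tz": 0, "yaw": 0}, {"fingers": -0.4, "tx": 0, "ty": 0, "tz": 0, "yaw": 0}, {"fingers": -0.4, "tx": 0, "ty": 0, "tz": 0, "yaw": 0}, {"fingers": -0.4, "tx": 0, "ty": 0, "tz": 0, "yaw": 0}, {"fingers": -0.4, "tx": 0, "ty": 0, "tz": 0, "yaw": 0}]}}

```text
t: 15.93
position: [441.1, -123.3, 39.4]
tool_rot: [0.698, 0.116, -0.115, -0.697]
force: [-0.2, -0.4, -0.4]
grip_width: 25.6
```

```bash
python3 - <<'E'
from h import *
o=robot.get_obs(); print(o["position"],o["force"],o["grip_width"])
i=camera_info("wrist");_,d=camera("wrist")
p=proj(i,(441.4,-123.5,75)).astype(int)
P=cloud(i,d,max(p[0]-50,0),p[0]+50,p[1]-50,p[1]+50); M=R.from_quat(o["tool_rot"]).as_matrix()
T=(P-o["position"])@M
for lo in range(60,110,6):
    q=T[(P[:,2]>lo)&(P[:,2]<lo+6)]
    if len(q): print(lo,len(q),q.min(0)[[0,2]],q.max(0)[[0,2]])
E
```

```text
[ 441.074 -123.27    39.373] [-0.217 -0.442 -0.445] 25.56890534869258
60 111 [-7.685 -7.977] [1.013 7.724]
66 199 [-10.792 -17.528] [11.152 20.329]
72 414 [-11.675 -24.311] [11.677 25.534]
78 488 [-11.502 -25.279] [11.463 24.903]
84 559 [-11.669 -25.08 ] [11.139 23.749]
90 1013 [-11.378 -24.603] [11.335 23.046]
96 344 [-11.635 -23.527] [11.367 21.967]
102 619 [-12.325 -21.22 ] [ 8.848 20.498]
108 324 [-13.955 -20.693] [ 4.944 19.505]
```

Post sits centred between the pads. Swing it back.

{"fn": "apply_moves", "kwargs": {"motion": [{"fingers": -0.4, "tx": -0.33, "ty": 0, "tz": 0.88, "yaw": 0}, {"fingers": -0.4, "tx": -0.2, "ty": 0, "tz": 0.9, "yaw": 0}, {"fingers": -0.4, "tx": -0.07, "ty": 0, "tz": 0.91, "yaw": 0}, {"fingers": -0.4, "tx": 0.06, "ty": 0, "tz": 0.91, "yaw": 0}, {"fingers": -0.4, "tx": 0.18, "ty": 0, "tz": 0.9, "yaw": 0}]}}

```text
t: 16.4
position: [422.0, -80.8, 38.7]
tool_rot: [-0.697, -0.116, 0.116, 0.698]
force: [-0.4, -3.8, 0.0]
grip_width: 25.3
```

{"fn": "apply_moves", "kwargs": {"motion": [{"fingers": -1, "tx": 0, "ty": 0, "tz": 0, "yaw": 0}, {"fingers": -1, "tx": 0, "ty": 0, "tz": 0, "yaw": 0}, {"fingers": -1, "tx": 0, "ty": 0, "tz": 0, "yaw": 0}, {"fingers": -1, "tx": 0.2, "ty": 0, "tz": 0.62, "yaw": 0}, {"fingers": -1, "tx": 0.27, "ty": 0, "tz": 0.6, "yaw": 0}]}}

```text
t: 16.82
position: [423.4, -69.7, 38.8]
tool_rot: [0.698, 0.115, -0.115, -0.697]
force: [-1.9, -6.3, 1.0]
grip_width: 15.1
```

{"fn": "apply_moves", "kwargs": {"motion": [{"fingers": -1, "tx": 0.05, "ty": 0, "tz": 0.1, "yaw": 0}, {"fingers": -1, "tx": 0, "ty": 0, "tz": 0, "yaw": 0}, {"fingers": -1, "tx": 0, "ty": 0, "tz": 0, "yaw": 0}, {"fingers": -1, "tx": 0, "ty": 0, "tz": 0, "yaw": 0}, {"fingers": -1, "tx": 0, "ty": 0, "tz": 0, "yaw": 0}]}}

```text
t: 17.23
position: [423.7, -68.3, 38.8]
tool_rot: [0.698, 0.116, -0.115, -0.697]
force: [0.1, -5.8, 1.0]
grip_width: 15.2
```

```bash
python3 - <<'E'
from h import *
o=robot.get_obs(); print(o["position"],o["force"],o["grip_width"])
look("wrist",dict(lever_pivot=46,pointer_tip=23,mark_tip=23,mark_clip=12),"w11.png")
E
```

```text
[423.688 -68.27   38.798] [ 0.131 -5.761  1.033] 15.15905344049022
wrist pointer_tip [340.  271.6] 0.79 [446.054   8.041]
wrist mark_tip [339.5 263.5] 0.88 [439.708   4.818]
wrist mark_tip [279.7 294.3] 0.62 [480.24  -28.544]
wrist mark_clip [340.9 258.6] 0.7 [440.45    9.761]
```

{"fn": "apply_moves", "kwargs": {"motion": [{"fingers": 0.2, "tx": 0, "ty": 0, "tz": 0, "yaw": 0}, {"fingers": 0.2, "tx": 0, "ty": 0, "tz": 0, "yaw": 0}, {"fingers": 0.2, "tx": 0, "ty": 0, "tz": 0, "yaw": 0}, {"fingers": 0.2, "tx": 0, "ty": 0, "tz": 0, "yaw": 0}, {"fingers": 0.2, "tx": 0, "ty": -2, "tz": 0, "yaw": 0}]}}

```text
t: 17.9
position: [421.7, -67.5, 56.9]
tool_rot: [-0.697, -0.115, 0.117, 0.698]
force: [-1.6, 0.3, -0.3]
grip_width: 51.4
```

{"fn": "apply_moves", "kwargs": {"motion": [{"fingers": 0.2, "tx": 0, "ty": -3.5, "tz": 0, "yaw": 0}, {"fingers": 0.2, "tx": 0, "ty": -3.6, "tz": 0, "yaw": 0.125}, {"fingers": 0.6, "tx": 0, "ty": 0, "tz": 0, "yaw": 0.125}, {"fingers": 1, "tx": 0, "ty": 0, "tz": 0, "yaw": 0.125}, {"fingers": 1, "tx": 0, "ty": 0, "tz": 0, "yaw": 0.125}]}}

```text
t: 18.32
position: [423.6, -67.4, 130.3]
tool_rot: [-0.704, 0.062, -0.063, 0.705]
force: [-0.1, 0.0, 0.4]
grip_width: 84.5
```

{"fn": "apply_moves", "kwargs": {"motion": [{"fingers": 1, "tx": -2, "ty": 0, "tz": 3.53, "yaw": 0}, {"fingers": 1, "tx": -2, "ty": 0, "tz": 3.53, "yaw": 0}, {"fingers": 1, "tx": 0, "ty": 3.5, "tz": 0, "yaw": 0}, {"fingers": 1, "tx": 0, "ty": 3.0, "tz": 0, "yaw": 0}, {"fingers": 1, "tx": 0, "ty": 0, "tz": 0, "yaw": 0}]}}

```text
t: 18.73
position: [393.3, 9.1, 61.4]
tool_rot: [0.705, -0.061, 0.058, -0.704]
force: [-1.5, -0.5, -0.7]
grip_width: 85.4
```

```bash
python3 - <<'E'
from h import *
o=robot.get_obs(); print(o["position"],o["force"],R.from_quat(o["tool_rot"]).as_matrix()[:,2],o["joint_positions"][6])
iw,w,_=look("wrist",Z)
look("top",dict(lever_pivot=46,plunger_top=107,fin_top=85)); look("scene",dict(lever_post_top=92,fin_top=85))
p=proj(iw,(440,4,23)).astype(int); print(p)
h=30;y,x=np.clip(p[1],h,384-h),np.clip(p[0],h,512-h);print(x-h,y-h)
save("w12.png",np.hstack([cv2.resize(w[y-h:y+h,x-h:x+h],(480,480),interpolation=cv2.INTER_CUBIC),cv2.resize(w[150:330,40:280],(320,240)).repeat(1,0) if 0 else cv2.copyMakeBorder(cv2.resize(w[150:330,20:260],(320,240)),0,240,0,0,cv2.BORDER_CONSTANT)]))
E
```

```text
[393.302   9.092  61.37 ] [-1.47  -0.543 -0.696] [ 0.168  0.986 -0.003] 1.560051137740841
wrist lever_pivot [172.2 340.4] 0.85 [490.545 -77.577]
wrist pointer_tip [263.7 266.1] 0.84 [447.951   6.969]
wrist mark_tip [258.3 258. ] 0.98 [439.528   3.719]
wrist mark_tip [263.5 253.8] 0.28 [436.338   8.683]
wrist mark_clip [264.1 253.3] 0.63 [442.075   8.523]
top lever_pivot [261.2 193.5] 0.66 [498.714 -80.656]
top plunger_top [231.2 190.9] 0.59 [500.069 -12.302]
top fin_top [184.2 184. ] 0.65 [521.128 101.877]
scene lever_post_top [221.2 218.7] 0.79 [420.089 -73.351]
scene fin_top [206.8 216.4] 0.5 [409.881 -39.839]
[258 258]
228 228
```

View pics/w12.png

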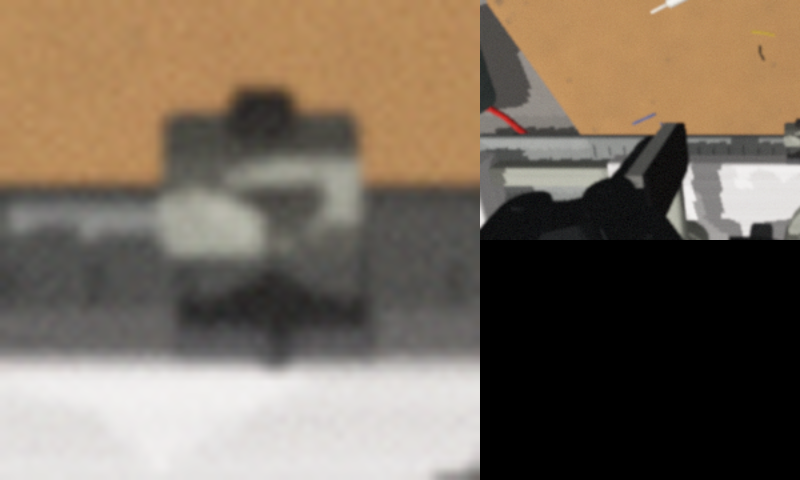

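{"fn": "apply_moves", "kwargs": {"motion": [{"fingers": 1, "tx": -0.5, "ty": 2, "tz": -0.3, "yaw": 0}, {"fingers": 1, "tx": -0.5, "ty": 2, "tz": 0, "yaw": 0}, {"fingers": 1, "tx": 0, "ty": 0, "tz": 0, "yaw": 0}, {"fingers": 1, "tx": 0, "ty": 0, "tz": 0, "yaw": 0}, {"fingers": 1, "tx": 0, "ty": 0, "tz": 0, "yaw": 0}]}}

```text
t: 19.9
position: [386.1, 7.2, 25.4]
tool_rot: [0.705, -0.06, 0.061, -0.704]
force: [0.3, 0.7, 0.2]
grip_width: 85.7
```

```bash
python3 - <<'E'
from h import *
o=robot.get_obs(); print(o["position"],o["force"])
by=np.array([.168,.9858])
i=camera_info("wrist"); F=[]
for k in range(8): F.append(camera("wrist")[0].astype(float))
w=np.mean(F,0).astype(np.uint8)
for n,z in dict(pointer_tip=23,mark_tip=23,mark_clip=12).items():
    for r in spot_point("wrist",n)[:2]: print(n,r["point"],r["conf"],atz(i,r["point"],z)[:2]@by)
for n in ["pointer_tip","mark_clip"]:
    for r in masks_of("wrist",n)[:1]:
        v,u=np.nonzero(r["region"]); print(n,r["conf"],u.min(),u.max(),v.min(),v.max(),u.mean(),v.mean())
p=proj(i,(440,4,23)).astype(int)
hx,hy=30,22;print(p-[hx,hy])
print([ (z,y,proj(i,np.array([440+by[0]*y,4+by[1]*y,z]))) for z in (12,23) for y in (0,10)])
save("w13.png",cv2.resize(w[p[1]-hy:p[1]+hy,p[0]-hx:p[0]+hx],(780,572),interpolation=cv2.INTER_LANCZOS4))
E
```

```text
[386.104   7.243  25.386] [0.31  0.69  0.214]
pointer_tip [265.9, 301.1] 0.81 79.84625389763548
mark_tip [263.0, 290.3] 0.89 77.66351882958882
mark_clip [267.4, 284.9] 0.75 81.3022936295297
mark_clip [268.5, 296.6] 0.36 82.26119976077472
pointer_tip 0.86 104 441 298 383 274.76851063829787 326.8531914893617
mark_clip 0.72 250 279 269 292 264.33227344992054 281.4451510333863
[233 270]
[(12, 0, array([262.935, 282.916])), (12, 10, array([275.982, 282.894])), (23, 0, array([263.264, 292.068])), (23, 10, array([276.988, 292.045]))]
```

View pics/w13.png

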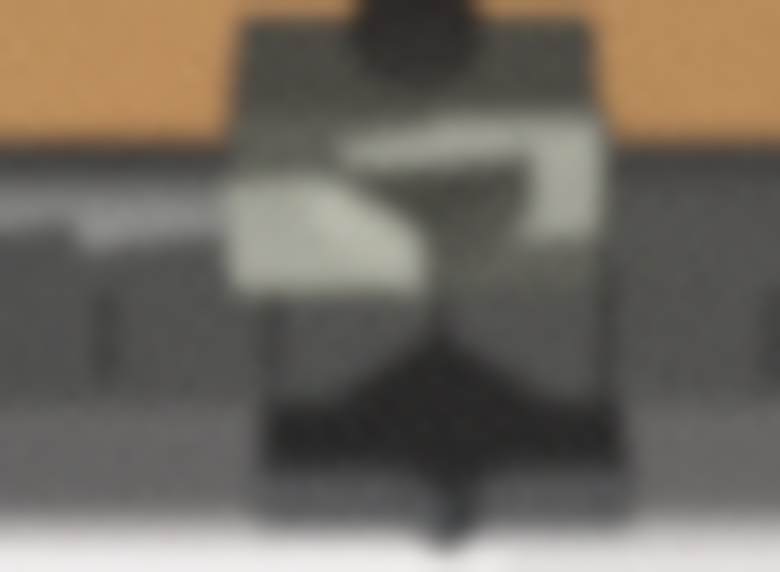

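{"fn": "apply_moves", "kwargs": {"motion": [{"fingers": 1, "tx": 0, "ty": -4, "tz": 0, "yaw": 0}, {"fingers": 1, "tx": 0, "ty": -4, "tz": 0, "yaw": 0}, {"fingers": 1, "tx": 0, "ty": -3.5, "tz": 0, "yaw": 0}, {"fingers": 0.6, "tx": 3.85, "ty": 0, "tz": 0, "yaw": 0}, {"fingers": 0.2, "tx": 3.85, "ty": 0, "tz": 0, "yaw": 0}]}}

```text
t: 20.97
position: [464.5, -3.5, 145.4]
tool_rot: [-0.701, 0.055, -0.063, 0.708]
force: [-0.5, 1.6, 0.4]
grip_width: 63.6
```

{"fn": "apply_moves", "kwargs": {"motion": [{"fingers": 0.2, "tx": 3.85, "ty": 0, "tz": 0, "yaw": 0}, {"fingers": 0.2, "tx": 0, "ty": 0, "tz": 0, "yaw": 0.125}, {"fingers": 0.2, "tx": 0, "ty": 0, "tz": 0, "yaw": 0.125}, {"fingers": 0.2, "tx": 0, "ty": 0, "tz": 0, "yaw": 0.125}, {"fingers": 0.2, "tx": 0, "ty": 0, "tz": 0, "yaw": 0.125}]}}

```text
t: 21.38
position: [499.3, -12.5, 139.5]
tool_rot: [0.667, -0.235, 0.235, -0.667]
force: [0.6, 0.2, -0.2]
grip_width: 51.3
```

{"fn": "apply_moves", "kwargs": {"motion": [{"fingers": 0.2, "tx": 0, "ty": 0, "tz": 0, "yaw": 0.125}, {"fingers": 0.2, "tx": 0, "ty": 0, "tz": 0, "yaw": 0.125}, {"fingers": 0.2, "tx": 0, "ty": 0, "tz": 0, "yaw": 0.125}, {"fingers": 0.2, "tx": 0, "ty": 0, "tz": 0, "yaw": 0.125}, {"fingers": 0.2, "tx": 0, "ty": 0, "tz": 0, "yaw": 0.125}]}}

```text
t: 21.8
position: [499.2, -12.2, 139.6]
tool_rot: [0.563, -0.429, 0.428, -0.562]
force: [-0.9, -0.4, 1.0]
grip_width: 51.2
```

{"fn": "apply_moves", "kwargs": {"motion": [{"fingers": 0.2, "tx": 0, "ty": 0, "tz": 0, "yaw": 0.125}, {"fingers": 0.2, "tx": 0, "ty": 0, "tz": 0, "yaw": 0.125}, {"fingers": 0.2, "tx": 0, "ty": 0, "tz": 0, "yaw": 0.125}, {"fingers": 0.2, "tx": 0, "ty": 0, "tz": 0, "yaw": 0.071}, {"fingers": 0.2, "tx": 0, "ty": 0, "tz": 0, "yaw": 0}]}}

```text
t: 22.22
position: [499.2, -12.1, 139.5]
tool_rot: [0.455, -0.542, 0.542, -0.454]
force: [0.1, -0.4, -0.8]
grip_width: 51.2
```

```bash
python3 - <<'E'
from h import *
o=robot.get_obs(); M=R.from_quat(o["tool_rot"]).as_matrix(); print(o["position"],o["force"],o["joint_positions"],M)
i,im,d=look("wrist",dict(plunger_top=107,lever_post_top=92,fin_top=85),"w14.png")
p=proj(i,(500,-12,107)).astype(int); print(p)
P=cloud(i,d,max(p[0]-60,0),p[0]+60,max(p[1]-60,0),p[1]+60)
q=P[(P[:,2]>101)&(P[:,2]<113)&(abs(P[:,0]-500)<25)&(abs(P[:,1]+12)<25)]; print(len(q),np.median(q,0))
print(cv2.minAreaRect(q[:,:2].astype(np.float32)))
E
```

```text
[499.184 -12.147 139.46 ] [ 0.136 -0.429 -0.804] [-0.895  0.468  1.079  2.009 -0.505  0.963  0.266] [[-0.174 -0.001  0.985]
 [-0.985 -0.001 -0.174]
 [ 0.001 -1.    -0.   ]]
wrist plunger_top [259.  203.1] 0.95 [501.512  -7.337]
wrist lever_post_top [206.5 174.4] 0.66 [463.453  18.744]
wrist fin_top [259.3  42.7] 0.71 [521.581 106.125]
wrist fin_top [196.6 178.5] 0.63 [452.997  15.331]
[258 209]
815 [500.319  -7.557 106.47 ]
((500.0825500488281, -8.569660186767578), (25.364519119262695, 19.863670349121094), 80.46134948730469)
```

View pics/w14.png

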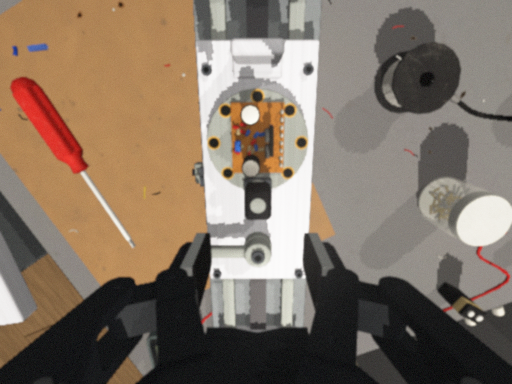

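{"fn": "apply_moves", "kwargs": {"motion": [{"fingers": 0.2, "tx": -0.37, "ty": 2.5, "tz": 0.05, "yaw": 0}, {"fingers": 0.2, "tx": 0, "ty": 2.5, "tz": 0, "yaw": 0}, {"fingers": 0.2, "tx": 0, "ty": 2.0, "tz": 0, "yaw": 0}, {"fingers": 0.2, "tx": 0, "ty": 1.2, "tz": 0, "yaw": 0}, {"fingers": 0.2, "tx": 0, "ty": 0.5, "tz": 0, "yaw": 0}], "force": 60}}

```text
t: 22.83
position: [499.8, -8.9, 51.4]
tool_rot: [-0.456, 0.541, -0.54, 0.455]
force: [-0.1, 0.6, 0.2]
grip_width: 51.1
```

{"fn": "apply_moves", "kwargs": {"motion": [{"fingers": -0.2, "tx": 0, "ty": 0, "tz": 0, "yaw": 0}, {"fingers": -1, "tx": 0, "ty": 0, "tz": 0, "yaw": 0}, {"fingers": -1, "tx": 0, "ty": 0, "tz": 0, "yaw": 0}, {"fingers": -1, "tx": 0, "ty": 0, "tz": 0, "yaw": 0}, {"fingers": -1, "tx": 0, "ty": 0, "tz": 0, "yaw": 0}]}}

```text
t: 23.25
position: [500.8, -8.7, 53.8]
tool_rot: [0.455, -0.541, 0.541, -0.456]
force: [-4.0, -0.4, 7.2]
grip_width: 18.9
```

```bash
python3 - <<'E'
from h import *
o=robot.get_obs(); print(o["position"],o["force"],o["moment"],o["grip_width"])
E
```

```text
[500.766  -8.671  53.809] [-3.961 -0.353  7.162] [-0.16   0.898  0.037] 18.9476946127197
```

{"fn": "apply_moves", "kwargs": {"motion": [{"fingers": -1, "tx": 0, "ty": -0.3, "tz": 0, "yaw": 0}, {"fingers": -1, "tx": 0, "ty": -0.3, "tz": 0, "yaw": 0}, {"fingers": -1, "tx": 0, "ty": -0.3, "tz": 0, "yaw": 0}, {"fingers": -1, "tx": 0, "ty": -0.3, "tz": 0, "yaw": 0}, {"fingers": -1, "tx": 0, "ty": 0, "tz": 0, "yaw": 0}]}}

```text
t: 23.67
position: [500.7, -8.7, 65.3]
tool_rot: [0.455, -0.541, 0.541, -0.456]
force: [1.5, -4.0, -9.2]
grip_width: 18.9
```

{"fn": "apply_moves", "kwargs": {"motion": [{"fingers": -1, "tx": 0, "ty": 0, "tz": 0, "yaw": 0}, {"fingers": -1, "tx": 0, "ty": 0, "tz": 0, "yaw": 0}, {"fingers": -1, "tx": 0, "ty": 0, "tz": 0, "yaw": 0}, {"fingers": -1, "tx": 0, "ty": 0, "tz": 0, "yaw": 0}, {"fingers": -1, "tx": 0, "ty": 0, "tz": 0, "yaw": 0}]}}

```text
t: 24.08
position: [500.6, -8.7, 64.7]
tool_rot: [0.455, -0.541, 0.541, -0.455]
force: [4.7, -1.8, -9.7]
grip_width: 19.0
```

{"fn": "apply_moves", "kwargs": {"motion": [{"fingers": -1, "tx": 0, "ty": -0.15, "tz": 0, "yaw": 0}, {"fingers": -1, "tx": 0, "ty": -0.15, "tz": 0, "yaw": 0}, {"fingers": -1, "tx": 0, "ty": 0, "tz": 0, "yaw": 0}, {"fingers": -1, "tx": 0, "ty": 0, "tz": 0, "yaw": 0}, {"fingers": -1, "tx": 0, "ty": 0, "tz": 0, "yaw": 0}]}}

```text
t: 24.5
position: [500.6, -8.7, 67.7]
tool_rot: [0.455, -0.541, 0.541, -0.456]
force: [4.7, -2.5, -10.5]
grip_width: 19.0
```

```bash
python3 - <<'E'
from h import *
o=robot.get_obs(); print(o["position"],o["force"],o["grip_width"])
i,im,d=look("scene",dict(plunger_top=121,lever_post_top=92,pointer_tip=23))
E
```

```text
[500.638  -8.709  67.656] [  4.73   -2.496 -10.533] 19.008547531722456
scene plunger_top [227.  178.2] 0.54 [499.195 -18.892]
scene plunger_top [230.7 219.2] 0.49 [ 413.045 -109.333]
scene lever_post_top [221.4 219.1] 0.81 [419.525 -74.468]
scene pointer_tip [204.4 217.4] 0.75 [441.213   8.301]
scene pointer_tip [207.3 215.9] 0.46 [448.912   6.421]
```

{"fn": "apply_moves", "kwargs": {"motion": [{"fingers": -1, "tx": 0, "ty": -0.1, "tz": 0, "yaw": 0}, {"fingers": -1, "tx": 0, "ty": -0.05, "tz": 0, "yaw": 0}, {"fingers": -1, "tx": 0, "ty": 0, "tz": 0, "yaw": 0}, {"fingers": -1, "tx": 0, "ty": 0, "tz": 0, "yaw": 0}, {"fingers": -1, "tx": 0, "ty": 0, "tz": 0, "yaw": 0}]}}

```text
t: 25.12
position: [500.3, -8.7, 68.3]
tool_rot: [0.456, -0.541, 0.541, -0.455]
force: [12.5, -5.3, -35.2]
grip_width: 18.7
```

{"fn": "apply_moves", "kwargs": {"motion": [{"fingers": -1, "tx": 0, "ty": 0, "tz": 0, "yaw": 0}, {"fingers": -1, "tx": 0, "ty": 0, "tz": 0, "yaw": 0}, {"fingers": -1, "tx": 0, "ty": 0, "tz": 0, "yaw": 0}, {"fingers": -1, "tx": 0, "ty": 0, "tz": 0, "yaw": 0}, {"fingers": -1, "tx": 0, "ty": 0, "tz": 0, "yaw": 0}]}}

```text
t: 25.53
position: [500.3, -8.7, 68.3]
tool_rot: [0.456, -0.541, 0.541, -0.455]
force: [13.3, -4.5, -36.0]
grip_width: 18.8
```

{"fn": "apply_moves", "kwargs": {"motion": [{"fingers": -1, "tx": 0, "ty": 0.05, "tz": 0, "yaw": 0}, {"fingers": -1, "tx": 0, "ty": 0, "tz": 0, "yaw": 0}, {"fingers": -1, "tx": 0, "ty": 0, "tz": 0, "yaw": 0}, {"fingers": -1, "tx": 0, "ty": 0, "tz": 0, "yaw": 0}, {"fingers": -1, "tx": 0, "ty": 0, "tz": 0, "yaw": 0}]}}

```text
t: 25.95
position: [500.4, -8.7, 68.2]
tool_rot: [0.456, -0.541, 0.541, -0.455]
force: [8.4, -3.0, -23.0]
grip_width: 18.8
```

```bash
python3 - <<'E'
from h import *
o=robot.get_obs(); print(o["position"],o["force"],o["grip_width"])
i,im,d=look("wrist",dict(fin_top=85,pointer_tip=23,mark_tip=23,mark_clip=12,screw_jar=0,solder_reel=0))
look("top",dict(multimeter=0))
P=cloud(i,d,150,370,100,300); q=P[(P[:,2]>112)&(P[:,2]<126)&(abs(P[:,0]-500)<9)&(abs(P[:,1]+8.6)<12)]
print("knob top z",len(q),np.median(q[:,2]) if len(q) else None)
E
```

```text
[500.418  -8.693  68.162] [  8.354  -2.973 -23.029] 18.794364383216855
wrist fin_top [259.3  22.6] 0.65 [520.815 104.59 ]
wrist fin_top [190.8 197.5] 0.19 [466.858  23.391]
wrist pointer_tip [188.1 200.9] 0.94 [445.343   3.436]
wrist mark_tip [177.8 200. ] 0.62 [437.253   5.618]
wrist mark_clip [188.3 194.2] 0.6 [443.511   6.047]
wrist screw_jar [484.3 229.8] 0.84 [703.975 -78.089]
wrist screw_jar [259.6 295.3] 0.46 [ 485.011 -113.68 ]
wrist solder_reel [447.   80.5] 0.78 [665.843  60.295]
top multimeter [336.3 251.9] 0.62 [ 352.28  -265.912]
top multimeter [259.7 195.2] 0.34 [498.962 -75.832]
knob top z 1665 120.71883077531967
```

Knob top is at 120.7 mm (expected 121 when fully pulled), the stop is felt in the force, and the pointer is about 1 mm from the mark. I'm handing in.

```bash
python3 -c "
from plant import job,robot
print(job.job_done()); o=robot.get_obs(); print(o['t'],o['position'],o['force'],o['grip_width'])"
```

```text
the job is handed in; nothing more can be done
None
the job is handed in; nothing more can be done
```

I finished the whole sequence and handed the job in at about 26 s, with the gripper still holding the plunger at its stop. The hand-in gave no verdict, so these are my own last checks:

- **Plunger:** the knob top measured 120.7 mm, against 121 mm fully pulled. The upward pull jumped from 10 to 36 N at the stop, and I eased it to 23 N. The fingers hold the knob with a 60 N grip.
- **Carriage:** the pointer is about 1 mm past the mark (+y), judged from a close wrist picture before the pull. The network readings disagreed, from about −2 to +4.6 mm. The high one came from an oblique or shadowed view, and I trusted the close picture.
- **Lever:** it is back at about 0.02 to 0.05 rad from the post position. I took this from the gripper pose and one picture, not from a direct reading.
- **Index plate:** I never touched it, but I did not measure its angle.
- **Jar, reel and multimeter:** all three still read where they were at the start, within measurement error.

**Finger height:** the first grasp of the lever post closed on nothing. The fingertips stand about 27 mm above the reported TCP, so I used that offset for every later grasp.

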